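# Fetch the press die out of the tall canister

## Task

On this watchmaker's bench a press die has been left standing at the bottom of the tall tapered canister. Reach in, lift it out and set it, shank up, in the empty well of the wooden die tray, lowering it right down to the well's floor before letting go; leave the canister standing.

Things in the scene. Friction and masses are not known exactly. Their poses are not given: they have to be found in the camera images.
- die_mid (a point): The press die to fetch: white plastic disc, 36 mm wide, 18 mm high, with an upright steel shank of 14 mm diameter at its centre; 90 mm tall in all, about 70 g, stands freely. This point is on its axis half-way up (45 mm above the underside); z points up the shank. It alone stands in the tall canister; the die in the low dish (110 mm wide, 34 mm high) and the two in the tray, also 90 mm tall, are not meant.
- canister_mouth (a point): Tall round aluminium pot, open, loose, about 0.8 kg, 129 mm high, floor 4 mm, wall 3 mm; narrows evenly from 134 mm inside at the rim to 72 mm at the floor. The point: centre of the mouth at rim height, z up. The die is within 9 mm of the middle, its top 35 mm below the rim. Wide open grippers do not fit down there: go in closed and open inside, just above the die, to about 35 mm.
- free_well (a point): The empty one of the three round wells in the fixed wooden tray (90 x 245 x 24 mm, wells 78 mm apart in a row). The well is 58 mm in diameter and 14 mm deep with a cork-coloured floor. This point is the centre of that floor (10 mm above the bench); z up, y along the row of wells. Other dies stand in the two other wells.
Things that resemble listed ones, but are neither listed nor needed, are in the scene too. Of the things that look like the part that bears canister_mouth, the smaller one is meant. Leave any green look-alike of the part that bears die_mid alone.

How it is judged:
By the outcome, as a careful person would: the job done as asked, in the order asked, and still so for the second after the job is handed in, with the robot touching nothing.
It also fails if it takes over 42 s, if anything falls off the work surface, if the arm or the gripper's body presses on something with over 40 N, if the wrist force passes 120 N, or if a joint passes its speed limit or range.

## Robot

A 6-joint arm with a two-finger parallel gripper is mounted at the origin on the work surface. World frame = base frame: x ahead of the robot, y to its left, z up, the work surface at z = 0. Lengths are in mm, angles in rad, forces in N, time in s.
With the tool pointing down it reaches from about 350 to 775 mm from the base axis. Payload 7.3 kg.
Tool frame: the origin (TCP) lies at the very end of the fingers, on their centre line; the grasp point (between the pads) lies 19 mm behind it; x points along the fingers, z is the direction in which the jaws open and shut, and the axes are right-handed (so a half turn about x gives the same grasp; the last joint's range is limited). The gripper opens to 92 mm and grips with 3 to 60 N. Pads are 19 mm wide; open, the fingers measure 130 mm over their backs; the gripper's body (75 mm by 190 mm) begins 47 mm behind the grasp point.
Start: joints at [-1.407, 0.342, 1.524, -0, 1.275, -0.146], TCP at [160.078, -500.02, 226.741] pointing down, gripper open.
Joint ranges: [-2.53, 2.53], [-0.77, 2.02], [0.04, 2.7], [-1, 4.14], [0.28, 2.66], [-3.11, 3.11]. Speed limits (rad/s): [2.57, 2.57, 3.14, 3.14, 3.14, 3.14].

## Interface

Orientations are given as [roll, pitch, yaw] about the fixed x, y, z axes, in that order (R = Rz(yaw) Ry(pitch) Rx(roll)).
In Python, from plant import * gives the robot as it stands.
- The arm moves only by the shell command python3 -m creep 'ROWS'. ROWS is JSON, a list of rows, each an object of numbers: "tx", "ty", "tz": the shift along the tool's x, y, z in cm; "wx", "wy", "wz": the turn, a rotation vector about the tool's x, y, z in rad; "gripper": the closure, from -1 (fully open) to 1 (shut). A call has 1 to 8 rows; each row is the pose to reach, as a shift and turn from the pose commanded when the call began, along the tool's axes at that moment; what a row does not reach only later rows make up. A row lasts 1/12 s, in which the tool goes at most 41.7 mm and 7.16 degrees, less where a joint would pass 70% of its speed; a pose out of reach is approached as far as the arm can. A call with a gripper value outside its range is refused whole. The fingers move at their own pace and stop on an object; the grip force is fixed at half the most. Time passes only in rows, so rows that repeat a pose let the fingers close. It gives the time, the measured TCP pose, the force and the opening at its end, in the units of the state.
- get_obs(): the state, without advancing time (a new reading comes with each control period).
- capture(name): name is "scene" or "top" or "wrist"; returns a dict with "frame" (420x560x3 uint8, red, green, blue), "z_map" (420x560 float32, mm along the optical axis (not along the pixel's ray), 0 where there is no reading), "vertical_fov" (degrees; the focal length in pixels is half the picture's height over the tangent of half this angle, whatever the lens; pixels are square), "cx", "cy" (the principal point, pixels), "xyz" and "rotation" of the camera in the world. Camera axes: x right, y down, z forward; pixel columns grow to the right and rows downward; lengths in mm; the calibration is good to about 2 mm. The wrist camera is an equidistant fisheye: a pixel r from the principal point sees the ray r / f radians off the axis. A picture is of the moment at which its call begins.
- close_job(): hands the job in, once; it reports no verdict.
The state is a dict: "time": time; "joint_positions": joint angles; "dq": joint speeds; "tau": joint torques, N m; "tool_pos": TCP position; "tcp_rot": TCP orientation; "contact_force": force on the tool from outside, world axes, zero at the start; "moment": the same for the moment, N m; "grip_width": finger opening in mm.
Only numpy, scipy, OpenCV 4.12 (cv2) and the standard library are available. Lean on these libraries where they do the work, as an engineer would, in place of code of your own. Each camera call takes 0.05 s, during which the arm holds its last target.

## Working session

There is one attempt and no reset: what is moved stays moved. The work goes in short steps, Python scripts to look and compute and a shell command to move; the robot and the scene stay as the last step left them, time stands still between calls to the robot, and variables do not carry over. Pictures are saved under pics/ and viewed, and the job is handed in when it is done.

```bash
ls; mkdir -p pics; python3 - <<'E'
from plant import *
import cv2,numpy as np
print(get_obs())
for n in ("scene","top"):
    c=capture(n); print(n,c["vertical_fov"],c["cx"],c["cy"],c["xyz"],np.round(c["rotation"],4).tolist())
    cv2.imwrite(f"pics/{n}0.png",c["frame"][:,:,::-1]); np.savez(f"{n}0.npz",**c)
E
```

```text
pics
{'time': 0.0, 'joint_positions': array([-1.40700681e+00,  3.42706944e-01,  1.52500138e+00, -2.91698916e-05,
        1.27538294e+00, -1.46017095e-01]), 'dq': array([-1.75966677e-03,  2.18222802e-04, -1.12871693e-03,  8.97321315e-05,
        1.58178028e-03, -6.85531468e-04]), 'tau': array([ 2.91511487e-04, -4.31240988e+01, -2.44221067e+01,  7.18244794e-02,
        5.60668332e-02, -1.52591251e-04]), 'tool_pos': array([ 159.99782852, -499.60923765,  226.05860395]), 'tcp_rot': array([3.01418638, 1.56929746, 1.75320518]), 'contact_force': array([ 0.97791212,  1.38327943, -0.02775123]), 'moment': array([-0.03332035, -0.03466315, -0.01193328]), 'grip_width': 91.32770101682827}
scene 49.6850791066516 282.91743899567166 208.84586274451178 [1124.15298918  163.28389079  899.25775295] [-2.3911, 0.0014, 1.7874]
top 42.91597960070959 277.9411281122413 211.67532941878406 [ 277.92685022   -4.9799601  1175.96502817] [-3.0326, -0.0117, -1.5941]
```

View pics/scene0.png

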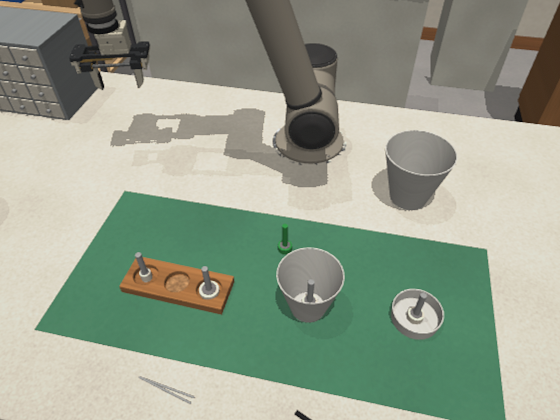

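View pics/top0.png

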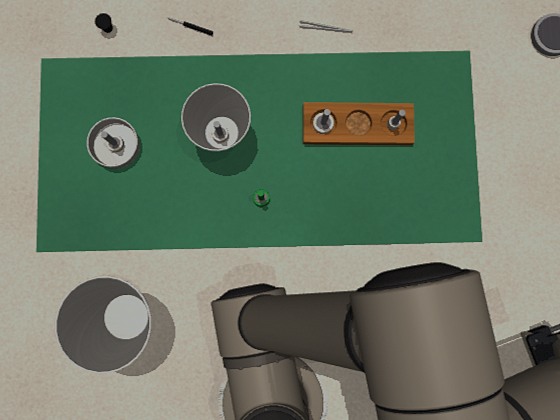

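Candidates for the die: top (219,130) in the smaller canister; (112,143) in the low dish; (323,120) and (397,122) in the tray; green (262,198). Canisters: smaller one on the mat at (215,117), larger empty one at (103,324). By the description I choose the die in the mat canister. The empty well is the middle one, at (358,123).

```bash
cat > h.py <<'E'
import numpy as np,cv2
from scipy.spatial.transform import Rotation as R
def RT(c):
    return R.from_euler('xyz',c["rotation"]).as_matrix(), np.array(c["xyz"])
def f(c): return 210/np.tan(np.radians(float(c["vertical_fov"]))/2)
def ray(c,u,v,fish=False):
    Rm,t=RT(c); F=f(c); d=np.array([u-c["cx"],v-c["cy"]],float)/F
    if fish:
        r=np.hypot(*d); k=np.sin(r)/r if r>1e-9 else 1; d=np.array([d[0]*k,d[1]*k,np.cos(r)])
    else: d=np.array([d[0],d[1],1])
    return t,Rm@d
def onz(c,u,v,z,fish=False):
    t,d=ray(c,u,v,fish); return t+d*(z-t[2])/d[2]
def cloud(c):
    vv,uu=np.mgrid[0:420,0:560]; F=f(c); z=c["z_map"]
    p=np.stack([(uu-c["cx"])/F*z,(vv-c["cy"])/F*z,z],-1); Rm,t=RT(c)
    return p@Rm.T+t
E
python3 - <<'E'
from h import *
for n in("top","scene"):
    c=np.load(n+"0.npz"); P=cloud(c); z=P[...,2]; ok=c["z_map"]>0
    b=((150,280),(70,170)) if n=="top" else ((260,360),(240,330))
    (u0,u1),(v0,v1)=b
    m=np.zeros(z.shape,bool); m[v0:v1,u0:u1]=1
    mat=P[m&ok&(np.abs(z)<8)]; print(n,"mat z",np.median(mat[:,2]))
    rim=m&ok&(z>120)&(z<140); q=P[rim]
    print("rim z pct",np.percentile(q[:,2],[5,50,95]),len(q))
    A=np.c_[2*q[:,:2],np.ones(len(q))]; s=np.linalg.lstsq(A,(q[:,:2]**2).sum(1),rcond=None)[0]
    print("rim centre",s[:2],"r",np.sqrt(s[2]+s[:2]@s[:2]))
    # die: interior
    rr=np.hypot(P[...,0]-s[0],P[...,1]-s[1])
    d=m&ok&(rr<25)&(z>40)&(z<110); q=P[d]; print("shank",len(q),q.mean(0) if len(q) else 0, np.percentile(q[:,2],[5,95]))
    t=m&ok&(rr<25)&(z>84)&(z<110); print("shank top",P[t].mean(0),np.argwhere(t)[:,::-1].mean(0),t.sum())
    im=c["frame"][v0-10:v1+10,u0-10:u1+10,::-1]; cv2.imwrite(f"pics/{n}crop.png",cv2.resize(im,None,fx=5,fy=5,interpolation=cv2.INTER_CUBIC)[:600,:800])
c=np.load("top0.npz");P=cloud(c)
fr=c["frame"]; print("well", onz(c,358,123,10),P[118:128,353:363].reshape(-1,3).mean(0))
hsv=cv2.cvtColor(fr,cv2.COLOR_RGB2HSV)
print(hsv[123,358],hsv[107,340],hsv[140,350])
E
```

```text
top mat z 0.7572530794182057
rim z pct [121.00144827 127.24998739 131.58123362] 543
rim centre [587.05712654 101.48300245] r 67.18426873489422
shank 78 [579.26930389 102.93631199  78.75446481] [46.21329197 95.84452203]
shank top [581.15978254 103.57061987  92.89057501] [216.07317073 124.29268293] 41
scene mat z 0.6830248322400507
rim z pct [120.78736799 126.77670544 130.25523427] 564
rim centre [588.932865   100.04828997] r 67.41289606673166
shank 118 [586.32024173 102.73545508  73.70758973] [43.160084   94.20312546]
shank top [583.90899766 102.42539947  91.28850528] [310.22222222 282.37777778] 45
well [ 600.97878138 -205.61475932   10.        ] [ 601.92701582 -204.39888169   10.80737245]
[ 14 144 113] [ 14 178 142] [ 14 180 146]
```

View pics/topcrop.png

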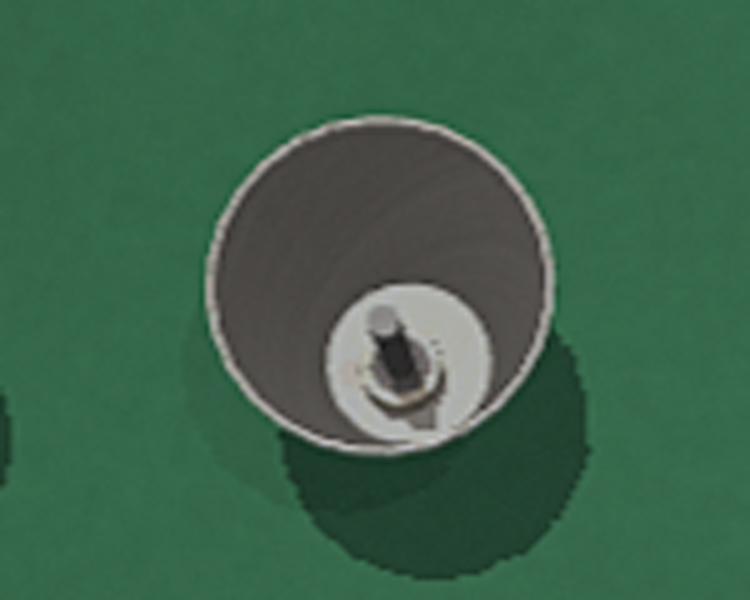

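```bash
python3 - <<'E'
from h import *
c=np.load("top0.npz");fr=c["frame"]
im=fr[95:150,295:420,::-1]; cv2.imwrite("pics/tray.png",cv2.resize(im,None,fx=6,fy=6,interpolation=cv2.INTER_CUBIC))
hsv=cv2.cvtColor(fr,cv2.COLOR_RGB2HSV)
m=((hsv[...,0]>5)&(hsv[...,0]<25)&(hsv[...,1]>100)).astype(np.uint8); m[:90]=0;m[160:]=0;m[:,:290]=0;m[:,430:]=0
k=max(cv2.findContours(m,0,2)[0],key=cv2.contourArea); r=cv2.minAreaRect(k); b=cv2.boxPoints(r); print(r)
for p in b: print(onz(c,*p,24)[:2])
c=np.load("scene0.npz");P=cloud(c)
im=c["frame"][245:320,110:245,::-1]; cv2.imwrite("pics/tray2.png",cv2.resize(im,None,fx=5,fy=5,interpolation=cv2.INTER_CUBIC))
for n in("top","scene"):
    c=np.load(n+"0.npz");P=cloud(c);z=P[...,2]
    t=(P[...,0]>540)&(P[...,0]<660)&(P[...,1]>-340)&(P[...,1]<-70)&(c["z_map"]>0)
    s=P[t&(z>90)&(z<105)]; 
    for a in(s[s[:,1]<-205],s[s[:,1]>-205]): print(n,"top of tray die",a.mean(0),len(a))
    w=P[t&(abs(z-24)<2.5)]; print(w.mean(0),w.min(0),w.max(0))
E
```

```text
((358.5, 123.0), (42.0, 111.0), 90.0)
[647.28851888 -82.77707781]
[ 642.46673057 -329.96121259]
[ 547.18064629 -325.09168468]
[552.19775634 -80.07669221]
top top of tray die [ 595.91875453 -280.3711681    98.89361532] 42
top top of tray die [ 600.9261713  -125.12968733   98.67022044] 41
[ 598.51581277 -199.02774929   23.98713621] [ 551.70042517 -326.50361238   21.50478282] [647.51866726 -80.25545205  26.49904518]
scene top of tray die [ 599.3643888  -281.78305387   97.86750991] 40
scene top of tray die [ 603.70784904 -126.097906     97.51469733] 45
[ 604.07299236 -196.02670795   23.78384373] [ 551.8751455  -328.57058748   21.50575366] [650.1106895  -80.96335532  26.49801415]
```

```bash
cat >> h.py <<'E'
def go(o,target):
    Rm=R.from_euler('xyz',o["tcp_rot"]).as_matrix()
    print("pos",np.round(o["tool_pos"],1),"t",round(o["time"],2),"F",np.round(o["contact_force"],1),"w",round(o["grip_width"],1),"axes x,y,z:",np.round(Rm.T,3).tolist())
    d=np.array(target)-o["tool_pos"]; print("shift cm",np.round(Rm.T@d/10,2))
E
python3 - <<'E'
from h import *
from plant import *
c=np.load("top0.npz"); print(onz(c,216.6,124,94)); 
a=np.load("scene0.npz"); im=a["frame"][265:325,280:345,::-1]; cv2.imwrite("pics/die.png",cv2.resize(im,None,fx=9,fy=9,interpolation=cv2.INTER_CUBIC))
go(get_obs(),[584,102.5,226])
E
```

```text
[581.45064916 102.36278703  94.        ]
pos [ 160.  -499.7  226.1] t 0.1 F [ 0.5 -0.   0.2] w 91.9 axes x,y,z: [[-0.0, 0.001, -1.0], [0.952, 0.305, 0.0], [0.305, -0.952, -0.001]]
shift cm [  0.08  58.74 -44.42]
```

View pics/die.png

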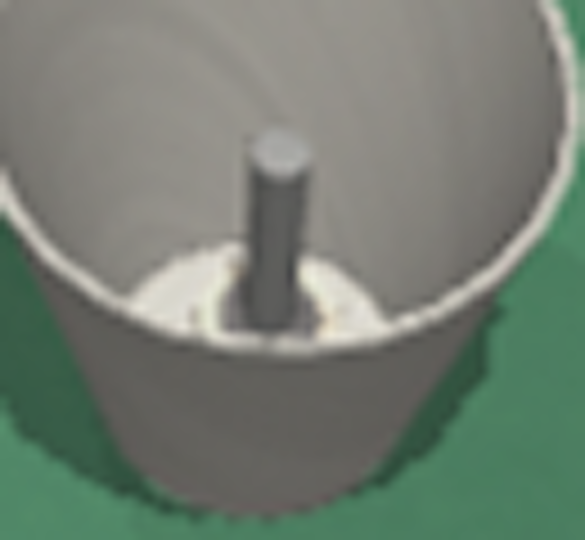

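View pics/tray.png

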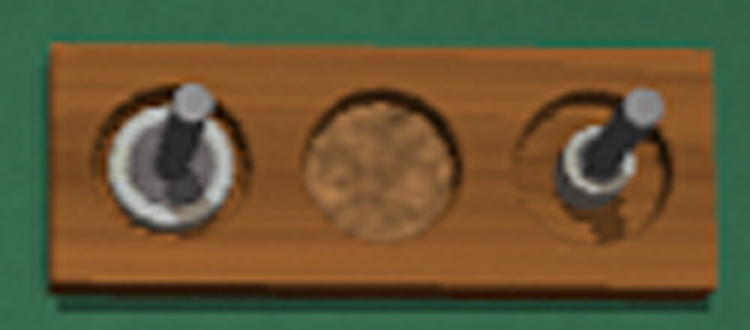

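The close crop confirms it: steel shank with a white disc, in the smaller pot at scene (310,282). It isn't green. Moving over now, closing the gripper on the way.

```bash
python3 -m creep '[{"ty":3.2,"tz":-2.4,"gripper":1},{"ty":6.4,"tz":-4.8,"gripper":1},{"ty":9.6,"tz":-7.2,"gripper":1},{"ty":12.8,"tz":-9.6,"gripper":1},{"ty":16,"tz":-12,"gripper":1},{"ty":19.2,"tz":-14.5,"gripper":1},{"ty":22.4,"tz":-17,"gripper":1},{"ty":25.6,"tz":-19.4,"gripper":1}]'
python3 - <<'E'
from h import *
from plant import *
go(get_obs(),[584,102.5,226])
E
```

```text
pos [ 160.  -499.7  226.1] t 0.1 F [ 0.5 -0.   0.2] w 91.9 axes x,y,z: [[-0.0, 0.001, -1.0], [0.952, 0.305, 0.0], [0.305, -0.952, -0.001]]
shift cm [  0.08  58.74 -44.42]validation failed for argument at $[0]...
```

```bash
python3 -m creep '[{"tx":0,"ty":3.2,"tz":-2.4,"wx":0,"wy":0,"wz":0,"gripper":1},{"tx":0,"ty":6.4,"tz":-4.8,"wx":0,"wy":0,"wz":0,"gripper":1},{"tx":0,"ty":9.6,"tz":-7.2,"wx":0,"wy":0,"wz":0,"gripper":1},{"tx":0,"ty":12.8,"tz":-9.6,"wx":0,"wy":0,"wz":0,"gripper":1},{"tx":0,"ty":16,"tz":-12,"wx":0,"wy":0,"wz":0,"gripper":1},{"tx":0,"ty":19.2,"tz":-14.5,"wx":0,"wy":0,"wz":0,"gripper":1},{"tx":0,"ty":22.4,"tz":-17,"wx":0,"wy":0,"wz":0,"gripper":1},{"tx":0,"ty":25.6,"tz":-19.4,"wx":0,"wy":0,"wz":0,"gripper":1}]'
python3 - <<'E'
from h import *
from plant import *
go(get_obs(),[584,102.5,226])
E
```

```text
time: 0.77
tool_pos: [345.2, -235.2, 226.6]
tcp_rot: [-2.669, 1.571, 2.353]
contact_force: [0.9, -1.2, 0.4]
grip_width: 42.8
pos [ 345.2 -235.2  226.6] t 0.77 F [ 0.9 -1.2  0.4] w 42.8 axes x,y,z: [[-0.0, 0.0, -1.0], [0.953, 0.305, -0.0], [0.305, -0.953, -0.0]]
shift cm [  0.06  33.03 -24.9 ]
```

```bash
python3 -m creep '[{"tx":0,"ty":3.2,"tz":-2.4,"wx":0,"wy":0,"wz":0,"gripper":1},{"tx":0,"ty":6.4,"tz":-4.8,"wx":0,"wy":0,"wz":0,"gripper":1},{"tx":0,"ty":9.6,"tz":-7.2,"wx":0,"wy":0,"wz":0,"gripper":1},{"tx":0,"ty":12.8,"tz":-9.6,"wx":0,"wy":0,"wz":0,"gripper":1},{"tx":0,"ty":16,"tz":-12,"wx":0,"wy":0,"wz":0,"gripper":1},{"tx":0,"ty":19.2,"tz":-14.5,"wx":0,"wy":0,"wz":0,"gripper":1},{"tx":0,"ty":22.4,"tz":-17,"wx":0,"wy":0,"wz":0,"gripper":1},{"tx":0,"ty":24.5,"tz":-18.5,"wx":0,"wy":0,"wz":0,"gripper":1}]'
python3 - <<'E'
from h import *
from plant import *
go(get_obs(),[584,102.5,226])
c=capture("wrist"); np.savez("w1.npz",**c); cv2.imwrite("pics/w1.png",c["frame"][:,:,::-1]); print(c["xyz"],c["rotation"],c["cx"],c["cy"],c["vertical_fov"])
E
```

```text
time: 1.43
tool_pos: [522.8, 17.0, 226.3]
tcp_rot: [2.986, 1.57, 1.727]
contact_force: [0.2, -0.5, 0.5]
grip_width: 0.3
pos [522.8  17.  226.3] t 1.43 F [ 0.2 -0.5  0.5] w 0.3 axes x,y,z: [[-0.0, 0.001, -1.0], [0.952, 0.307, 0.0], [0.307, -0.952, -0.001]]
shift cm [ 0.04  8.44 -6.26]
[597.35824959  40.82750282 385.439006  ] [ 2.85095853e+00  5.92736320e-04 -1.25805178e+00] 281.94058294188034 212.43978647192617 65.70646984690485
```

View pics/w1.png

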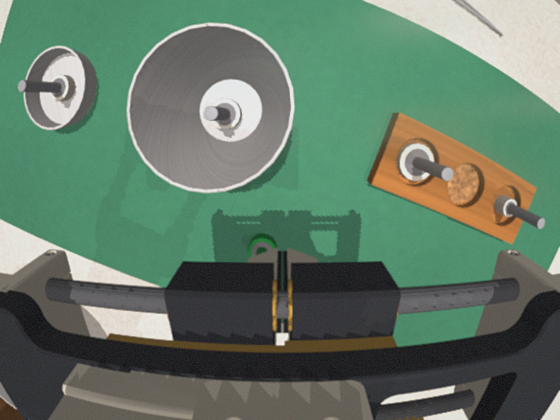

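```bash
python3 - <<'E'
from h import *
c=np.load("w1.npz")
print("shank top",onz(c,209.5,113.5,94,True)); print("well floor",onz(c,463.5,185,10,True))
print("rim L/R/T/B",[np.round(onz(c,u,v,129,True)[:2],1) for u,v in((128,107),(294,107),(211,25),(211,191))])
im=c["frame"][85:145,175:265,::-1]; cv2.imwrite("pics/w1c.png",cv2.resize(im,None,fx=8,fy=8,interpolation=cv2.INTER_CUBIC))
im=c["frame"][110:245,365:550,::-1]; cv2.imwrite("pics/w1t.png",cv2.resize(im,None,fx=4,fy=4,interpolation=cv2.INTER_CUBIC))
E
```

```text
shank top [582.48962047 104.48237315  94.        ]
well floor [ 599.70464546 -208.94148343   10.        ]
rim L/R/T/B [array([572.3, 168.1]), array([608.4,  34.7]), array([654.1, 118.2]), array([523.9,  78.5])]
```

View pics/w1c.png

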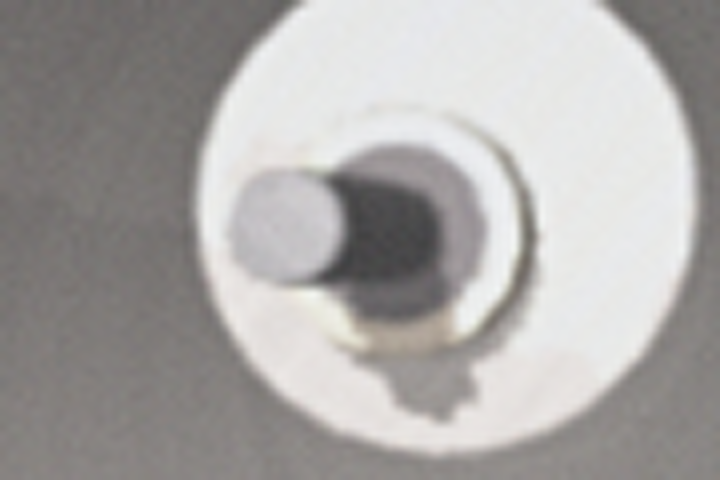

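View pics/w1t.png

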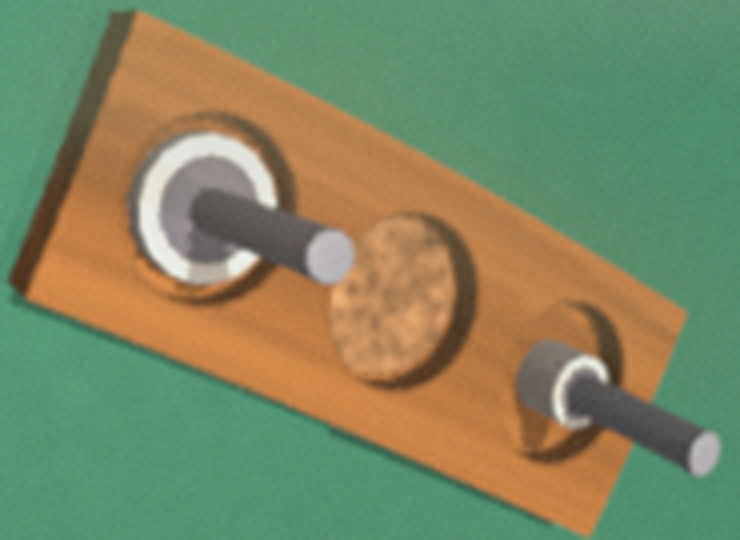

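```bash
python3 -m creep '[{"tx":0,"ty":3.2,"tz":-2.4,"wx":0,"wy":0,"wz":0,"gripper":1},{"tx":0,"ty":6.2,"tz":-4.8,"wx":0,"wy":0,"wz":0,"gripper":1},{"tx":0,"ty":8.5,"tz":-6.6,"wx":0,"wy":0,"wz":0,"gripper":1},{"tx":2,"ty":8.5,"tz":-6.6,"wx":0,"wy":0,"wz":0,"gripper":1},{"tx":4.5,"ty":8.5,"tz":-6.6,"wx":0,"wy":0,"wz":0,"gripper":1},{"tx":6.5,"ty":8.5,"tz":-6.6,"wx":0,"wy":0,"wz":0,"gripper":1},{"tx":7,"ty":8.5,"tz":-6.6,"wx":0,"wy":0,"wz":0,"gripper":1},{"tx":7,"ty":8.5,"tz":-6.6,"wx":0,"wy":0,"wz":0,"gripper":1}]'
python3 - <<'E'
from h import *
from plant import *
go(get_obs(),[582.8,103,104])
c=capture("wrist"); np.savez("w2.npz",**c); cv2.imwrite("pics/w2.png",c["frame"][:,:,::-1])
E
```

```text
time: 2.15
tool_pos: [581.4, 102.3, 154.9]
tcp_rot: [-1.803, 1.567, -3.064]
contact_force: [-0.3, -0.5, 0.2]
grip_width: 0.7
pos [581.4 102.3 154.9] t 2.15 F [-0.3 -0.5  0.2] w 0.7 axes x,y,z: [[-0.004, -0.0, -1.0], [0.952, 0.305, -0.004], [0.305, -0.952, -0.001]]
shift cm [ 5.09  0.18 -0.02]
```

View pics/w2.png

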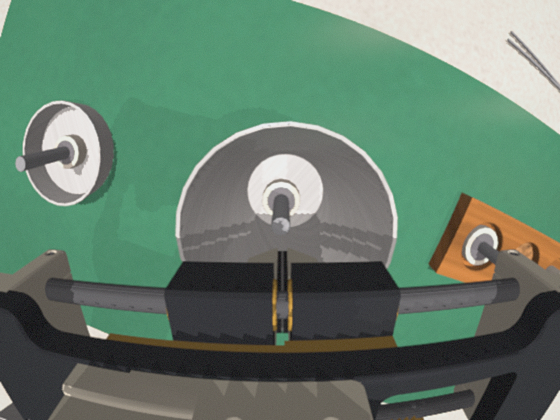

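The picture shows the shank top at (281,226), in line with the closed fingers at column 283, and the pot centred below.

```bash
python3 - <<'E'
from h import *
from plant import *
c=np.load("w2.npz"); p=onz(c,281,226,94,True); print(p)
go(get_obs(),[582.6,103,100])
E
```

```text
[583.18505618 103.42354296  94.        ]
pos [582.4 102.3 156.5] t 2.2 F [ 0.1 -0.6  0.1] w 0.8 axes x,y,z: [[-0.001, -0.0, -1.0], [0.952, 0.305, -0.001], [0.305, -0.952, -0.0]]
shift cm [ 5.65  0.05 -0.06]
```

```bash
python3 -m creep '[{"tx":2,"ty":0.05,"tz":-0.06,"wx":0,"wy":0,"wz":0,"gripper":1},{"tx":4,"ty":0.05,"tz":-0.06,"wx":0,"wy":0,"wz":0,"gripper":1},{"tx":5.2,"ty":0.05,"tz":-0.06,"wx":0,"wy":0,"wz":0,"gripper":1},{"tx":5.6,"ty":0.05,"tz":-0.06,"wx":0,"wy":0,"wz":0,"gripper":1},{"tx":5.6,"ty":0.05,"tz":-0.06,"wx":0,"wy":0,"wz":0,"gripper":0.24},{"tx":5.6,"ty":0.05,"tz":-0.06,"wx":0,"wy":0,"wz":0,"gripper":0.24},{"tx":5.6,"ty":0.05,"tz":-0.06,"wx":0,"wy":0,"wz":0,"gripper":0.24},{"tx":5.6,"ty":0.05,"tz":-0.06,"wx":0,"wy":0,"wz":0,"gripper":0.24}]'
python3 - <<'E'
from h import *
from plant import *
go(get_obs(),[583,103,70])
c=capture("wrist"); np.savez("w3.npz",**c); cv2.imwrite("pics/w3.png",c["frame"][:,:,::-1])
c=capture("scene"); cv2.imwrite("pics/s3.png",cv2.resize(c["frame"][200:350,220:420,::-1],None,fx=4,fy=4))
E
```

```text
time: 2.87
tool_pos: [583.6, 103.2, 102.1]
tcp_rot: [1.282, 1.568, 0.021]
contact_force: [-1.2, -0.2, 1.2]
grip_width: 22.5
pos [583.6 103.2 102.1] t 2.87 F [-1.2 -0.2  1.2] w 22.5 axes x,y,z: [[0.002, 0.0, -1.0], [0.952, 0.305, 0.002], [0.305, -0.952, 0.001]]
shift cm [ 3.21 -0.07 -0.  ]
```

View pics/w3.png

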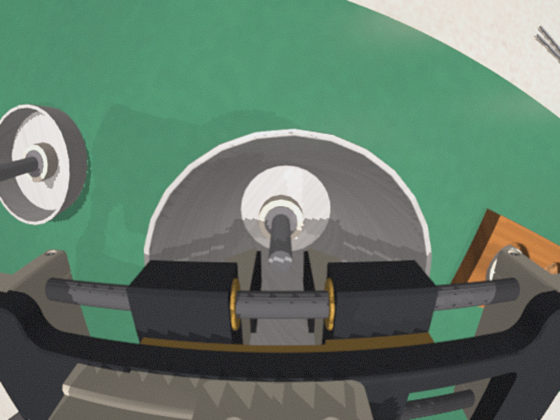

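View pics/s3.png

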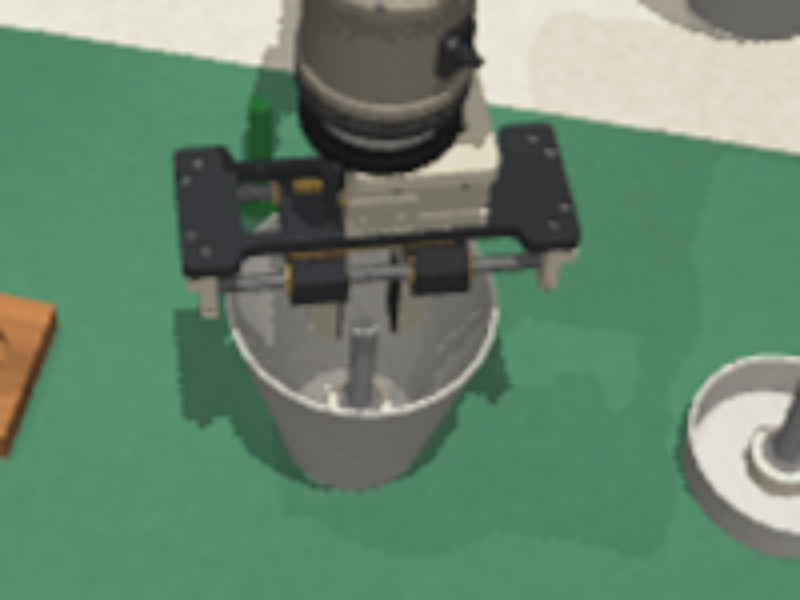

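The fingers straddle the shank, which is at (282,250) between them. I'll finish opening, then go down slowly.

```bash
python3 -m creep '[{"tx":0,"ty":-0.05,"tz":0,"wx":0,"wy":0,"wz":0,"gripper":0.24},{"tx":0,"ty":-0.05,"tz":0,"wx":0,"wy":0,"wz":0,"gripper":0.24},{"tx":0.6,"ty":-0.05,"tz":0,"wx":0,"wy":0,"wz":0,"gripper":0.24},{"tx":1.2,"ty":-0.05,"tz":0,"wx":0,"wy":0,"wz":0,"gripper":0.24},{"tx":1.8,"ty":-0.05,"tz":0,"wx":0,"wy":0,"wz":0,"gripper":0.24},{"tx":2.4,"ty":-0.05,"tz":0,"wx":0,"wy":0,"wz":0,"gripper":0.24},{"tx":2.9,"ty":-0.05,"tz":0,"wx":0,"wy":0,"wz":0,"gripper":0.24},{"tx":2.9,"ty":-0.05,"tz":0,"wx":0,"wy":0,"wz":0,"gripper":0.24}]'
python3 - <<'E'
from h import *
from plant import *
go(get_obs(),[583,103,69])
c=capture("wrist"); cv2.imwrite("pics/w4.png",c["frame"][:,:,::-1])
c=capture("scene"); cv2.imwrite("pics/s4.png",cv2.resize(c["frame"][200:350,220:420,::-1],None,fx=4,fy=4))
E
```

```text
time: 3.63
tool_pos: [581.5, 103.0, 70.1]
tcp_rot: [-1.801, 1.568, -3.062]
contact_force: [-1.1, 0.3, -0.8]
grip_width: 35.1
pos [581.5 103.   70.1] t 3.63 F [-1.1  0.3 -0.8] w 35.1 axes x,y,z: [[-0.003, -0.0, -1.0], [0.952, 0.305, -0.003], [0.305, -0.952, -0.001]]
shift cm [0.11 0.15 0.04]
```

View pics/w4.png

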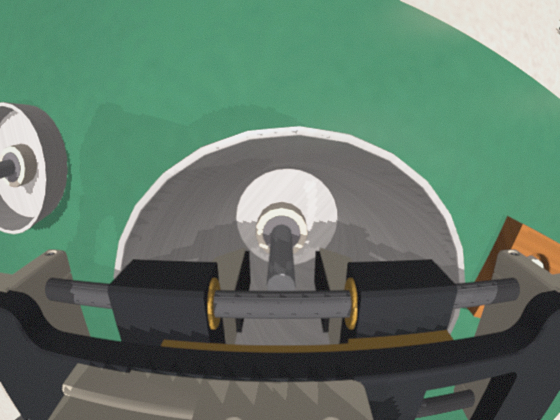

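View pics/s4.png

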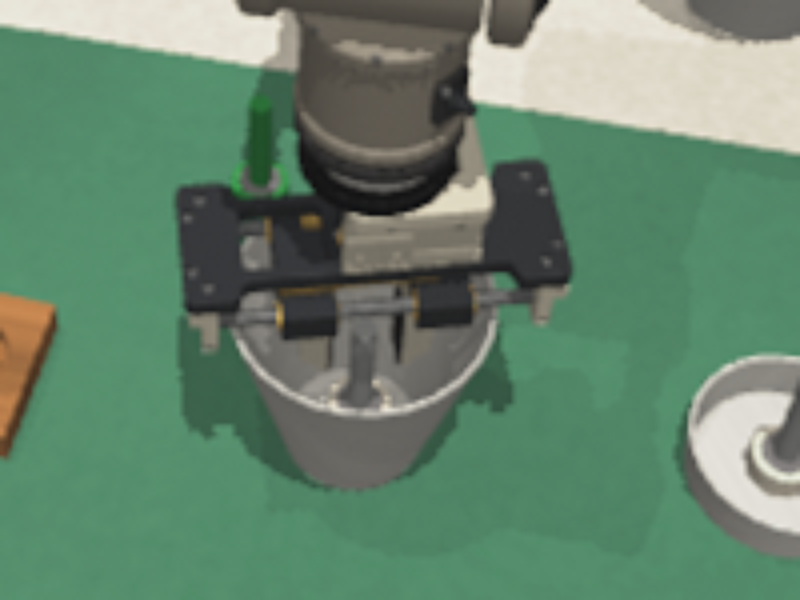

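The shank is centred between the fingers at (282,275), with nothing touching. Closing.

```bash
python3 -m creep '[{"tx":0,"ty":0,"tz":0,"wx":0,"wy":0,"wz":0,"gripper":1},{"tx":0,"ty":0,"tz":0,"wx":0,"wy":0,"wz":0,"gripper":1},{"tx":0,"ty":0,"tz":0,"wx":0,"wy":0,"wz":0,"gripper":1},{"tx":0,"ty":0,"tz":0,"wx":0,"wy":0,"wz":0,"gripper":1},{"tx":0,"ty":0,"tz":0,"wx":0,"wy":0,"wz":0,"gripper":1},{"tx":0,"ty":0,"tz":0,"wx":0,"wy":0,"wz":0,"gripper":1},{"tx":-1,"ty":0,"tz":0,"wx":0,"wy":0,"wz":0,"gripper":1},{"tx":-2,"ty":0,"tz":0,"wx":0,"wy":0,"wz":0,"gripper":1}]'
python3 - <<'E'
from h import *
from plant import *
go(get_obs(),[583,103,230])
c=capture("wrist"); cv2.imwrite("pics/w5.png",c["frame"][:,:,::-1])
E
```

```text
time: 4.4
tool_pos: [581.9, 103.0, 91.9]
tcp_rot: [-1.757, 1.569, -3.018]
contact_force: [0.3, -0.3, -0.3]
grip_width: 12.8
pos [581.9 103.   91.9] t 4.4 F [ 0.3 -0.3 -0.3] w 12.8 axes x,y,z: [[-0.002, -0.0, -1.0], [0.952, 0.305, -0.002], [0.305, -0.952, -0.0]]
shift cm [-13.81   0.09   0.03]
```

View pics/w5.png

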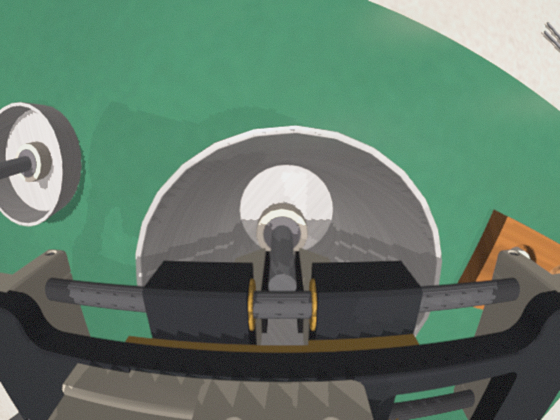

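The die rises with the gripper: the shank top stays at (283,283), opening 12.8 mm. Lifting clear.

```bash
python3 -m creep '[{"tx":-2,"ty":0,"tz":0,"wx":0,"wy":0,"wz":0,"gripper":1},{"tx":-4,"ty":0,"tz":0,"wx":0,"wy":0,"wz":0,"gripper":1},{"tx":-6,"ty":0,"tz":0,"wx":0,"wy":0,"wz":0,"gripper":1},{"tx":-8,"ty":0,"tz":0,"wx":0,"wy":0,"wz":0,"gripper":1},{"tx":-10,"ty":0,"tz":0,"wx":0,"wy":0,"wz":0,"gripper":1},{"tx":-12,"ty":0,"tz":0,"wx":0,"wy":0,"wz":0,"gripper":1},{"tx":-14,"ty":0,"tz":0,"wx":0,"wy":0,"wz":0,"gripper":1},{"tx":-15,"ty":0,"tz":0,"wx":0,"wy":0,"wz":0,"gripper":1}]'
python3 - <<'E'
from h import *
from plant import *
go(get_obs(),[600,-205,240])
c=capture("wrist"); np.savez("w6.npz",**c);cv2.imwrite("pics/w6.png",c["frame"][:,:,::-1])
c=capture("scene"); np.savez("s6.npz",**c);cv2.imwrite("pics/s6.png",c["frame"][:,:,::-1])
E
```

```text
time: 5.12
tool_pos: [583.2, 103.1, 245.3]
tcp_rot: [1.299, 1.566, 0.038]
contact_force: [0.7, 0.2, -1.0]
grip_width: 13.1
pos [583.2 103.1 245.3] t 5.12 F [ 0.7  0.2 -1. ] w 13.1 axes x,y,z: [[0.005, 0.0, -1.0], [0.952, 0.305, 0.005], [0.305, -0.952, 0.001]]
shift cm [ 0.53 -7.8  29.85]
```

View pics/w6.png

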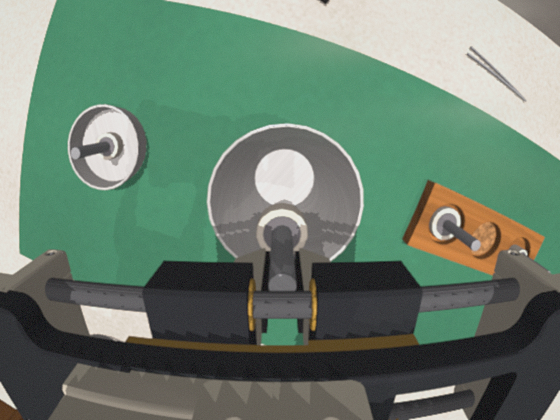

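View pics/s6.png

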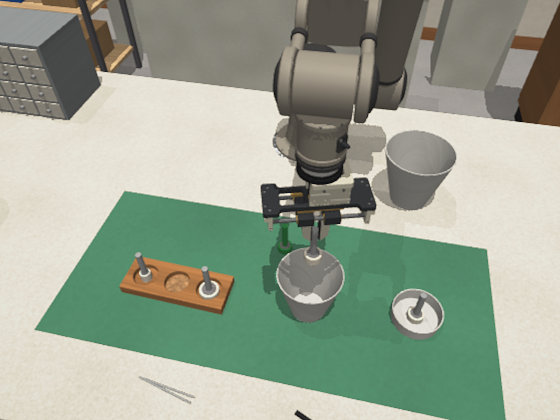

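The die is out: lowest point about z=179, over the pot at scene (313,258), and the pot is still standing. Traversing to above the well.

```bash
python3 -m creep '[{"tx":0,"ty":-0.5,"tz":1.8,"wx":0,"wy":0,"wz":0,"gripper":1},{"tx":0,"ty":-1.2,"tz":4.6,"wx":0,"wy":0,"wz":0,"gripper":1},{"tx":0,"ty":-2.1,"tz":8,"wx":0,"wy":0,"wz":0,"gripper":1},{"tx":0,"ty":-3,"tz":11.4,"wx":0,"wy":0,"wz":0,"gripper":1},{"tx":0,"ty":-3.9,"tz":14.8,"wx":0,"wy":0,"wz":0,"gripper":1},{"tx":0,"ty":-4.8,"tz":18.2,"wx":0,"wy":0,"wz":0,"gripper":1},{"tx":0,"ty":-5.7,"tz":21.6,"wx":0,"wy":0,"wz":0,"gripper":1},{"tx":0,"ty":-6.5,"tz":25,"wx":0,"wy":0,"wz":0,"gripper":1}]'
python3 -m creep '[{"tx":0,"ty":-0.7,"tz":2.4,"wx":0,"wy":0,"wz":0,"gripper":1},{"tx":0,"ty":-1.2,"tz":4.2,"wx":0,"wy":0,"wz":0,"gripper":1},{"tx":0,"ty":-1.3,"tz":4.8,"wx":0,"wy":0,"wz":0,"gripper":1},{"tx":0,"ty":-1.3,"tz":4.8,"wx":0,"wy":0,"wz":0,"gripper":1},{"tx":0,"ty":-1.3,"tz":4.8,"wx":0,"wy":0,"wz":0,"gripper":1}]'
python3 - <<'E'
from h import *
from plant import *
go(get_obs(),[600,-204.5,130])
for n in("wrist","scene","top"):
    c=capture(n); np.savez(n[0]+"7.npz",**c);cv2.imwrite(f"pics/{n[0]}7.png",c["frame"][:,:,::-1])
E
```

```text
time: 5.88
tool_pos: [595.8, -156.4, 240.1]
tcp_rot: [-2.232, 1.568, 2.79]
contact_force: [0.3, 1.0, -0.6]
grip_width: 13.0
time: 6.3
tool_pos: [598.6, -203.7, 240.7]
tcp_rot: [-2.61, 1.569, 2.412]
contact_force: [0.5, 0.4, -1.0]
grip_width: 13.4
pos [ 598.6 -203.7  240.7] t 6.3 F [ 0.5  0.4 -1. ] w 13.4 axes x,y,z: [[-0.001, 0.001, -1.0], [0.952, 0.305, -0.001], [0.305, -0.952, -0.002]]
shift cm [11.07  0.11  0.14]
```

View pics/w7.png

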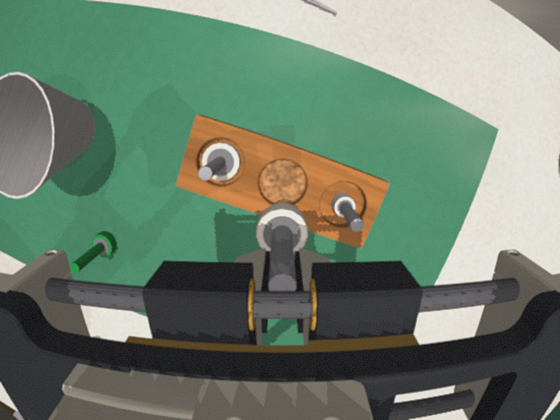

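View pics/s7.png

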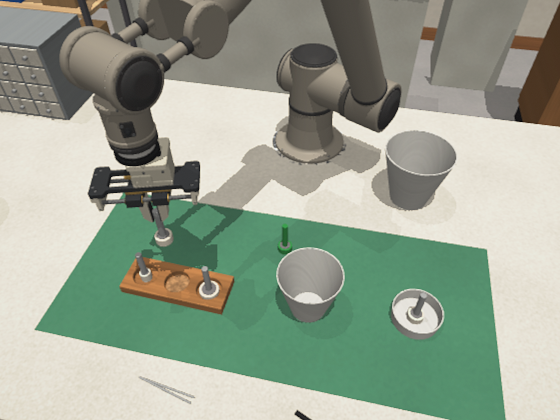

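```bash
python3 - <<'E'
from h import *
from plant import *
c=np.load("w7.npz"); print("cork",onz(c,283,181.5,10,True))
fr=c["frame"]; hsv=cv2.cvtColor(fr,cv2.COLOR_RGB2HSV)
# held die bottom: white disc centroid; expected underside z
print("disc top ctr", onz(c,281.5,226,190,True))
cv2.imwrite("pics/w7c.png",cv2.resize(fr[150:300,200:370,::-1],None,fx=4,fy=4,interpolation=cv2.INTER_CUBIC))
s=np.load("s7.npz"); cv2.imwrite("pics/s7c.png",cv2.resize(s["frame"][180:310,110:240,::-1],None,fx=4.5,fy=4.5,interpolation=cv2.INTER_CUBIC))
print("scene cork",onz(s,177.5,282.5,10))
E
```

```text
cork [ 599.77436586 -204.57947546   10.        ]
disc top ctr [ 604.08528885 -201.78453037  190.        ]
scene cork [ 596.02614059 -205.55761803   10.        ]
```

View pics/w7c.png

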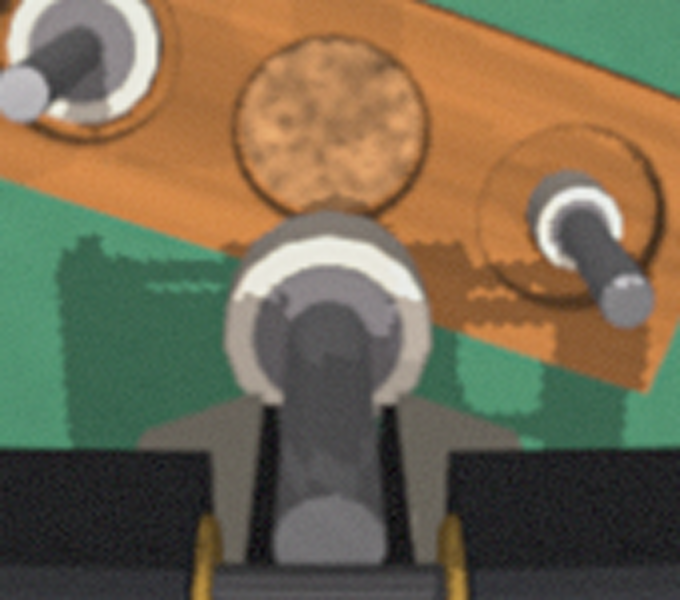

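View pics/s7c.png

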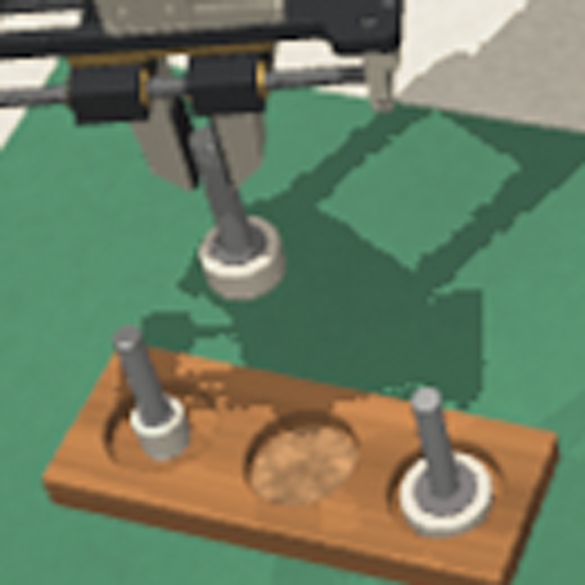

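```bash
python3 - <<'E'
from h import *
c=np.load("w7.npz"); print("disc top",onz(c,282,233.2,192.5,True),"shank top",onz(c,282.5,284,264.5,True))
s=np.load("s7.npz"); print("scene disc top",onz(s,110+240/4.5,180+250/4.5,192.5), "shank top", onz(s,110+205/4.5,180+135/4.5,264.5))
E
```

```text
disc top [ 600.08228584 -203.43187757  192.5       ] shank top [ 601.11498776 -203.44123478  264.5       ]
scene disc top [ 604.34982946 -199.48439144  192.5       ] shank top [ 601.12518698 -201.75839424  264.5       ]
```

Disc and shank top are in line (upright within about 1°), and the die is within 2 mm of the well's centre. Lowering.

```bash
python3 -m creep '[{"tx":2,"ty":0,"tz":0.1,"wx":0,"wy":0,"wz":0,"gripper":1},{"tx":4.5,"ty":0,"tz":0.1,"wx":0,"wy":0,"wz":0,"gripper":1},{"tx":7,"ty":0,"tz":0.1,"wx":0,"wy":0,"wz":0,"gripper":1},{"tx":9.5,"ty":0,"tz":0.1,"wx":0,"wy":0,"wz":0,"gripper":1},{"tx":11.5,"ty":0,"tz":0.1,"wx":0,"wy":0,"wz":0,"gripper":1},{"tx":13,"ty":0,"tz":0.1,"wx":0,"wy":0,"wz":0,"gripper":1},{"tx":13.5,"ty":0,"tz":0.1,"wx":0,"wy":0,"wz":0,"gripper":1},{"tx":13.5,"ty":0,"tz":0.1,"wx":0,"wy":0,"wz":0,"gripper":1}]'
python3 - <<'E'
from h import *
from plant import *
go(get_obs(),[600,-204.5,76])
for n in("wrist","scene"):
    c=capture(n); np.savez(n[0]+"8.npz",**c)
    cv2.imwrite(f"pics/{n[0]}8.png",c["frame"][:,:,::-1] if n=="wrist" else cv2.resize(c["frame"][190:320,100:250,::-1],None,fx=4.5,fy=4.5,interpolation=cv2.INTER_CUBIC))
E
```

```text
time: 7.12
tool_pos: [598.7, -204.2, 105.5]
tcp_rot: [-2.33, 1.568, 2.694]
contact_force: [0.1, 0.0, -0.8]
grip_width: 13.1
pos [ 598.7 -204.2  105.5] t 7.12 F [ 0.1  0.  -0.8] w 13.1 axes x,y,z: [[-0.002, 0.001, -1.0], [0.952, 0.306, -0.002], [0.306, -0.952, -0.002]]
shift cm [2.95 0.12 0.07]
```

View pics/w8.png

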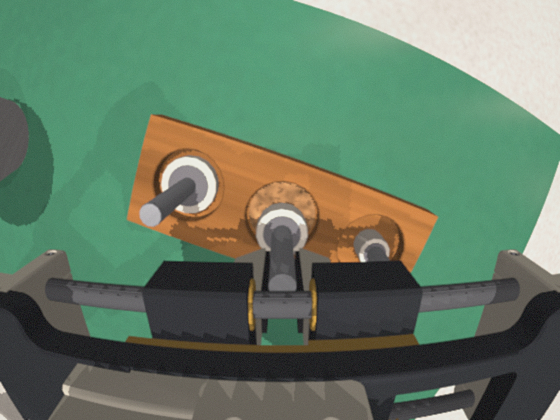

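View pics/s8.png

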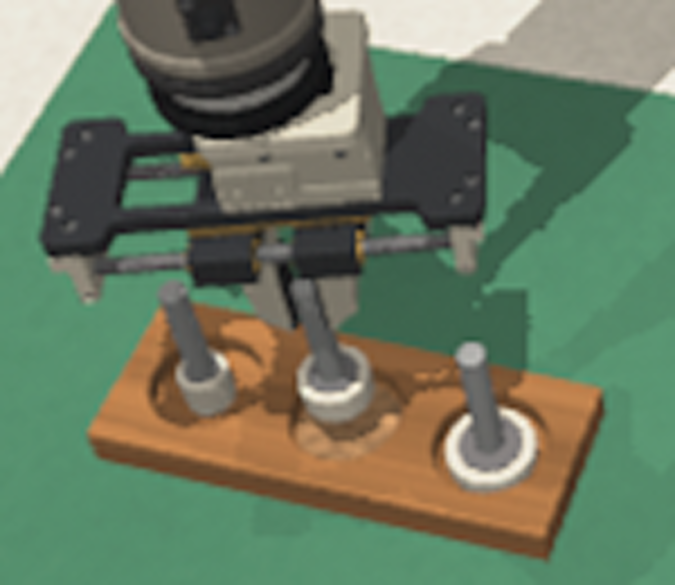

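The die is upright over the middle well at wrist (282,190 for cork). Down 25 mm, then in millimetre steps while watching the force.

```bash
python3 -m creep '[{"tx":0.5,"ty":0,"tz":0,"wx":0,"wy":0,"wz":0,"gripper":1},{"tx":1,"ty":0,"tz":0,"wx":0,"wy":0,"wz":0,"gripper":1},{"tx":1.5,"ty":0,"tz":0,"wx":0,"wy":0,"wz":0,"gripper":1},{"tx":2,"ty":0,"tz":0,"wx":0,"wy":0,"wz":0,"gripper":1},{"tx":2.3,"ty":0,"tz":0,"wx":0,"wy":0,"wz":0,"gripper":1},{"tx":2.5,"ty":0,"tz":0,"wx":0,"wy":0,"wz":0,"gripper":1},{"tx":2.6,"ty":0,"tz":0,"wx":0,"wy":0,"wz":0,"gripper":1},{"tx":2.6,"ty":0,"tz":0,"wx":0,"wy":0,"wz":0,"gripper":1}]'
python3 -m creep '[{"tx":0.1,"ty":0,"tz":0,"wx":0,"wy":0,"wz":0,"gripper":1},{"tx":0.1,"ty":0,"tz":0,"wx":0,"wy":0,"wz":0,"gripper":1},{"tx":0.2,"ty":0,"tz":0,"wx":0,"wy":0,"wz":0,"gripper":1},{"tx":0.2,"ty":0,"tz":0,"wx":0,"wy":0,"wz":0,"gripper":1}]'
```

```text
time: 7.88
tool_pos: [599.1, -205.5, 80.5]
tcp_rot: [-2.158, 1.571, 2.865]
contact_force: [-0.2, -0.2, -0.3]
grip_width: 13.1
time: 8.22
tool_pos: [599.2, -205.5, 78.7]
tcp_rot: [-0.006, 1.571, -1.267]
contact_force: [-0.1, -0.1, -0.6]
grip_width: 13.2
```

```bash
python3 -m creep '[{"tx":0.1,"ty":0,"tz":0,"wx":0,"wy":0,"wz":0,"gripper":1},{"tx":0.1,"ty":0,"tz":0,"wx":0,"wy":0,"wz":0,"gripper":1},{"tx":0.1,"ty":0,"tz":0,"wx":0,"wy":0,"wz":0,"gripper":1}]'
python3 -m creep '[{"tx":0.1,"ty":0,"tz":0,"wx":0,"wy":0,"wz":0,"gripper":1},{"tx":0.1,"ty":0,"tz":0,"wx":0,"wy":0,"wz":0,"gripper":1},{"tx":0.1,"ty":0,"tz":0,"wx":0,"wy":0,"wz":0,"gripper":1}]'
python3 - <<'E'
from h import *
from plant import *
print(get_obs()["contact_force"])
c=capture("scene"); cv2.imwrite("pics/s9.png",cv2.resize(c["frame"][190:320,100:250,::-1],None,fx=4.5,fy=4.5,interpolation=cv2.INTER_CUBIC))
E
```

```text
time: 8.47
tool_pos: [599.3, -205.6, 77.9]
tcp_rot: [0.712, 1.57, -0.549]
contact_force: [-1.0, -0.8, -0.3]
grip_width: 13.1
time: 8.72
tool_pos: [599.6, -205.6, 77.9]
tcp_rot: [0.82, 1.569, -0.44]
contact_force: [-0.6, 1.3, 5.8]
grip_width: 13.1
[-0.63065674  1.30562962  5.80593011]
```

View pics/s9.png

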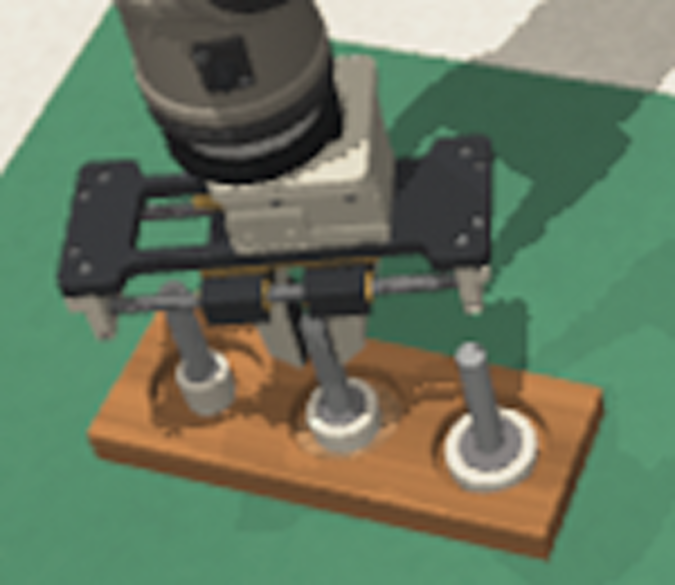

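Force of 5.8 N upward at TCP z≈77.9. One more small step to check that it's the floor.

```bash
python3 -m creep '[{"tx":0.05,"ty":0,"tz":0,"wx":0,"wy":0,"wz":0,"gripper":1},{"tx":0.05,"ty":0,"tz":0,"wx":0,"wy":0,"wz":0,"gripper":1},{"tx":0.05,"ty":0,"tz":0,"wx":0,"wy":0,"wz":0,"gripper":1}]'
python3 - <<'E'
from h import *
from plant import *
print(get_obs()["contact_force"])
c=capture("wrist"); np.savez("w10.npz",**c); cv2.imwrite("pics/w10.png",cv2.resize(c["frame"][150:310,170:400,::-1],None,fx=3,fy=3,interpolation=cv2.INTER_CUBIC))
E
```

```text
time: 9.02
tool_pos: [599.7, -205.6, 77.9]
tcp_rot: [0.833, 1.569, -0.428]
contact_force: [-1.7, 2.0, 8.9]
grip_width: 12.9
[-1.68874838  2.00591648  8.92612944]
```

View pics/w10.png

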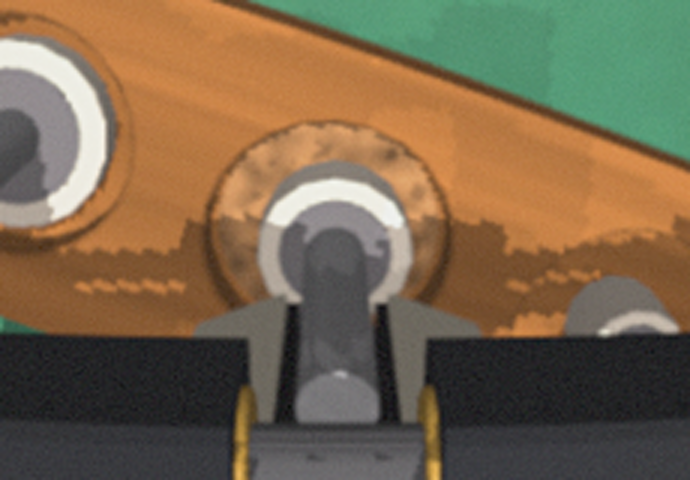

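Height stays the same while the force rises to 8.9 N, and the disc is centred on the cork: it's on the floor. Easing off the push and opening to about 35 mm.

```bash
python3 -m creep '[{"tx":-0.1,"ty":0,"tz":0,"wx":0,"wy":0,"wz":0,"gripper":1},{"tx":-0.1,"ty":0,"tz":0,"wx":0,"wy":0,"wz":0,"gripper":1},{"tx":-0.1,"ty":0,"tz":0,"wx":0,"wy":0,"wz":0,"gripper":0.24},{"tx":-0.1,"ty":0,"tz":0,"wx":0,"wy":0,"wz":0,"gripper":0.24},{"tx":-0.1,"ty":0,"tz":0,"wx":0,"wy":0,"wz":0,"gripper":0.24},{"tx":-0.1,"ty":0,"tz":0,"wx":0,"wy":0,"wz":0,"gripper":0.24},{"tx":-0.1,"ty":0,"tz":0,"wx":0,"wy":0,"wz":0,"gripper":0.24},{"tx":-0.1,"ty":0,"tz":0,"wx":0,"wy":0,"wz":0,"gripper":0.24}]'
python3 - <<'E'
from h import *
from plant import *
c=capture("wrist"); cv2.imwrite("pics/w11.png",cv2.resize(c["frame"][150:310,170:400,::-1],None,fx=3,fy=3,interpolation=cv2.INTER_CUBIC))
E
```

```text
time: 9.73
tool_pos: [599.1, -205.5, 77.0]
tcp_rot: [-2.09, 1.57, 2.932]
contact_force: [-0.1, -0.6, 0.6]
grip_width: 34.8
```

View pics/w11.png

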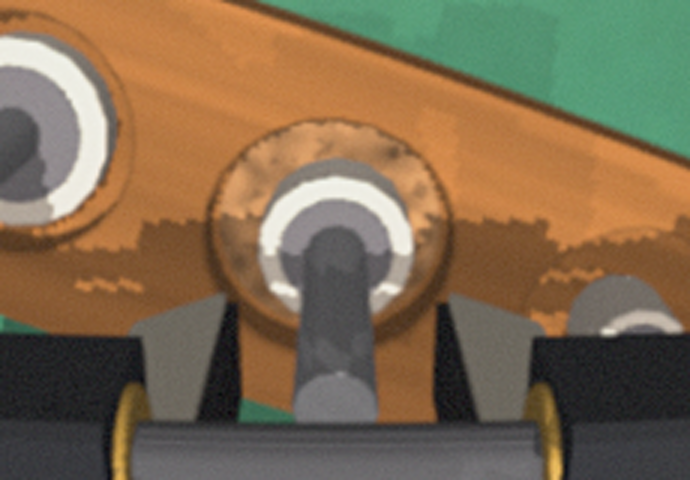

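The die stands free in the well, with the fingers clear on both sides. Going straight up.

```bash
python3 -m creep '[{"tx":-0.8,"ty":0,"tz":0,"wx":0,"wy":0,"wz":0,"gripper":0.24},{"tx":-1.8,"ty":0,"tz":0,"wx":0,"wy":0,"wz":0,"gripper":0.24},{"tx":-3,"ty":0,"tz":0,"wx":0,"wy":0,"wz":0,"gripper":0.24},{"tx":-5,"ty":0,"tz":0,"wx":0,"wy":0,"wz":0,"gripper":0.24},{"tx":-7.5,"ty":0,"tz":0,"wx":0,"wy":0,"wz":0,"gripper":0.24},{"tx":-10,"ty":0,"tz":0,"wx":0,"wy":0,"wz":0,"gripper":0.24},{"tx":-12,"ty":0,"tz":0,"wx":0,"wy":0,"wz":0,"gripper":0.24},{"tx":-13,"ty":0,"tz":0,"wx":0,"wy":0,"wz":0,"gripper":0.24}]'
python3 -m creep '[{"tx":0,"ty":0,"tz":0,"wx":0,"wy":0,"wz":0,"gripper":0.24},{"tx":0,"ty":0,"tz":0,"wx":0,"wy":0,"wz":0,"gripper":0.24}]'
python3 - <<'E'
from h import *
from plant import *
c=capture("wrist"); cv2.imwrite("pics/w12.png",c["frame"][:,:,::-1])
c=capture("scene"); cv2.imwrite("pics/s12.png",c["frame"][:,:,::-1]); P=cloud(c)
q=P[...,:]; z=P[...,2]; m=(np.hypot(P[...,0]-600,P[...,1]+205)<25)&(z>85)&(z<115)&(c["z_map"]>0); print(P[m].mean(0),P[m][:,2].max(),m.sum())
E
```

```text
time: 10.45
tool_pos: [600.4, -206.0, 211.7]
tcp_rot: [0.807, 1.565, -0.454]
contact_force: [-0.8, -0.3, 0.3]
grip_width: 34.5
time: 10.62
tool_pos: [599.2, -205.5, 207.4]
tcp_rot: [0.733, 1.57, -0.528]
contact_force: [-0.2, 0.0, -1.1]
grip_width: 34.9
[ 602.36251101 -204.89669161   95.89198068] 103.3235253869475 50
```

View pics/w12.png

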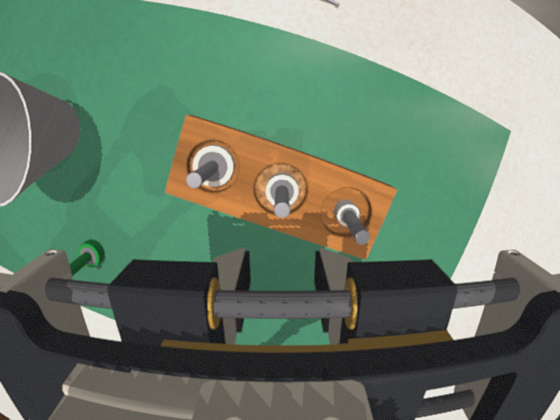

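View pics/s12.png

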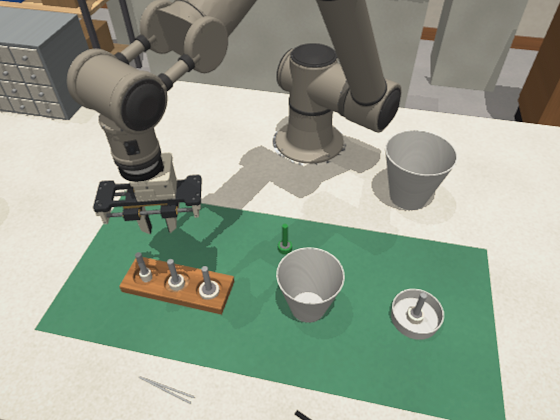

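The die stands upright in the middle well at wrist (282,190) and scene (175,280). The canister stands unmoved at scene (310,290), and the gripper is well clear.

```bash
python3 -c "
from plant import *
print(close_job())"
```

```text
the job is handed in; nothing more can be done
None
```

The die from the smaller canister now stands shank up in the middle well of the tray, and I handed the job in at about 10.7 s.

- **Lift:** I went in with the gripper closed, opened to 35 mm just above the die, gripped the shank and lifted it out. The canister, the green die and the dies beside it were not moved.
- **Set-down:** I lowered the die until the upward force rose to 8.9 N with the height no longer changing, which I took as the well's floor. I then eased off, let go and went straight up.
- **Last checks:** The pictures show the die upright in the well, near (602, -205) mm with its top at about 100 mm. The canister is standing and the gripper is clear, with no contact force beyond noise.
- **Disagreements:** Contact came at TCP z ≈ 77.9 mm where I expected 76.2, but the reading was 77.0 after I let go, so this looks like measurement noise. My camera estimates of the well's centre differed by up to about 5 mm, which is inside the 11 mm of play. The first move command was refused because its rows lacked some keys, and nothing moved.

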